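# Put the check weight home and hold up the weight carrier

## Task

The scale check is over: set the loose brass weight that matches the empty seat of the weight carrier down into that seat, fully home and not dropped. Then swing the carrier's handle up, lift the carrier by it, keeping it upright, and finish while still holding it about 15 cm above the spot where it stood, level and steady with all three weights in their seats, so that the table can be wiped beneath it. Leave the large brass weight and the sample cups where they are.

Things in the scene. Friction and masses are not known exactly. Their poses are not given: they have to be found in the camera images.
- carrier: Loose weight carrier, 0.3 kg: narrow white block 64 (x) by 180 (y) mm on a steel strip with rubber feet, top 35 mm above its underside, three round seats in a row along y. Origin: centre of underside, z up. Steel ears at its ends (y = +/-94.5 mm, 30 mm wide, up to z = 77) carry the handle's pivots at z = 62 mm. Stands on the table, its -x side to the robot, turned up to 0.35 rad
- seat_end (a point): Centre of the floor of the empty seat, 32 mm in diameter, 10 mm deep, with a 1.5 mm chamfer at the mouth; it is the one at y = -60 mm in the carrier (to the robot's right), its floor 25 mm above the carrier's underside
- seat_mid (a point): Centre of the floor of the middle seat (26 mm in diameter, 10 mm deep), which holds the small weight
- seat_far (a point): Centre of the floor of the other end seat (32 mm in diameter, 10 mm deep, y = +60 mm), which holds the twin of the loose weight
- handle (a joint): The carrier's swinging U-shaped handle, pivot axis along the carrier's y, 62 mm above its underside. 0 = lying level towards the robot (carrier's -x) on its stops, as at the start; 1.57 = upright; 3.14 = lying away from the robot. Almost frictionless: it falls back when let go below upright; held up, it lets the carrier hang and find its own level
- handle_grip (a point): Middle of the handle's black grip: a tube 16 mm in diameter, 100 mm long along the carrier's y, free to turn on its bar (as on a bucket), 90 mm from the pivot axis. Lying, it is 62 mm above the table and 90 mm in front of the carrier's middle; upright, 152 mm above the carrier's underside. Handle and grip 70 g; side bars 6 mm thick at y = +/-100 mm
- weight_loose: The loose brass check weight of middle size that belongs in the empty seat: round, 29 mm in diameter, 40 mm high with a narrower knob on top, 0.2 kg. Origin: centre of its underside, z up. Stands on the bare table in front of the scale, left of the carrier; the large weight stands next to it, to its left or right
- weight_far: Twin of the loose weight (29 mm diameter, 40 mm high, 0.2 kg), standing in the end seat at y = +60 mm. Origin: centre of its underside
- weight_small: Small brass weight (22 mm diameter, 34 mm high, 0.1 kg), standing in the middle seat. Origin: centre of its underside
- weight_large: Large brass weight (38 mm diameter, 52 mm high, 0.5 kg) standing on the table; fits no seat; to be left alone. Origin: centre of its underside
- cup_a: Bystander: lidded white sample cup, 62 mm diameter, 42 mm high, on the table. Origin: centre of its underside
- cup_b: Bystander: second lidded sample cup like it. Origin: centre of its underside

How it is judged:
By the outcome, as a careful person would: the job done as asked, in the order asked, and still so for the second after the job is handed in, while the arm keeps its last pose, push and grip.
It also fails if it takes over 61 s, if anything falls off the work surface, if the arm or the gripper's body presses on something with over 40 N, if the wrist force passes 120 N, or if a joint passes its speed limit or range.

## Robot

A 6-joint arm with a two-finger parallel gripper is mounted at the origin on a cart in front of the work surface, level with it; the furniture and walls round the work are solid. World frame = base frame: x ahead of the robot, y to its left, z up, the work surface at z = 0. Lengths are in m, angles in rad, forces in N, time in s.
With the tool pointing down it reaches from about 0.325 to 0.9 m from the base axis. Payload 3.5 kg.
Tool frame: the origin (TCP) lies at the very end of the fingers, on their centre line; the grasp point (between the pads) lies 19 mm behind it; z points along the fingers, y is the direction in which the jaws open and shut (so a half turn about z gives the same grasp; the last joint's range is limited). The gripper opens to 85 mm and grips with 20 to 120 N. Pads are 22 mm wide; open, the fingers measure 114 mm over their backs; the gripper's body (76 mm by 85 mm) begins 54 mm behind the grasp point. The pads swing forward as they close: fully open they stand 13 mm farther back than shut.
Start: joints at [1.086, 0.276, -0.026, 1.268, 0, 1.467], TCP at [0.233, 0.58, 0.231] pointing down, gripper open.
Joint ranges: [-3.12, 3.12], [-0.85, 1.88], [-1.08, 1.24], [-1.95, 2.15], [-1.57, 1.53], [-3.14, 3.14]. Speed limits (rad/s): [2.57, 2.57, 3.14, 3.14, 3.14, 3.14].

## Interface

Orientations are given as a unit quaternion [w, x, y, z].
In Python, from workcell import arm, viewer gives the robot as it stands.
- The arm moves only by the tool arm_command, never from a script. Its argument "moves" is a list that holds one entry, the list of rows, each a list of 7 numbers: the shift along the tool's x, y, z in m, then the turn, a rotation vector about the tool's x, y, z in rad, then the opening, from 0 (shut) to 1 (fully open). In form: [[[x, y, z, ax, ay, az, jaw], ...]]. A call has 1 to 20 rows; each row is the pose to reach, as a shift and turn from the pose measured when the call began, along the tool's axes at that moment; what a row does not reach only later rows make up. A row lasts 1/10 s, in which the tool goes at most 50 mm and 8.59 degrees, less where a joint would pass 70% of its speed; a pose out of reach is approached as far as the arm can. A call with a gripper value outside its range is refused whole. The fingers move at their own pace and stop on an object; "newtons" is the grip in N (left out, the last holds). Time passes only in rows, so rows that repeat a pose let the fingers close. It gives the time, the measured TCP pose, the force and the opening at its end, in the units of the state.
- arm.get_obs(): the state, without advancing time (a new reading comes with each control period).
- viewer.camera(name): name is "scene" or "top"; returns a dict with "color" (384x512x3 uint8, red, green, blue), "depth" (384x512 float32, m along the optical axis (not along the pixel's ray), 0 where there is no reading), "intrinsics" (3x3 intrinsics, pixels), "R" (3x3) and "t" (3): a world point X has camera coordinates R X + t. Camera axes: x right, y down, z forward; pixel columns grow to the right and rows downward; lengths in m; the calibration is good to about 2 mm. A picture is of the moment at which its call begins.
- arm.hand_in(): hands the job in, once; it reports no verdict.
Trained networks look in the newest picture that a camera, given by its name, has taken for a name from the list of things; names that differ only in an ending like _2 or _b are one class to them, and where a whole thing is asked for, a point or a joint stands for the part that bears it (a point fixed in the world has none). Each returns a list of dicts, best first, with "conf" (0 to 1); they miss things now and then, are a little off and sometimes report something else, mostly with a low value. They report only what shows in the picture. A call takes as long as a camera call.
- viewer.look_for(label, camera): "pixel" ([column, row] in pixels, amid what is visible of it).
- viewer.masks_of(label, camera): "mask" (384x512 bool, what is visible of it) and "pixel" ([column, row] in pixels, amid what is visible of it).
- viewer.pinpoint(label, camera): "pixel" ([column, row] in pixels: a listed point, or the origin of a listed thing).
The state is a dict: "time": time; "joint_pos": joint angles; "qvel": joint speeds; "tau": joint torques, N m; "eef_pos": TCP position; "ee_rot": TCP orientation; "ft_force": force on the tool from outside, world axes, zero at the start; "moment": the same for the moment, N m; "width": opening from 0.0 (shut) to 1.0 (fully open).
Only numpy, scipy, OpenCV 4.12 (cv2) and the standard library are available. Lean on these libraries where they do the work, as an engineer would, in place of code of your own. Each camera call takes 0.05 s, during which the arm holds its last target.

## Working session

There is one attempt and no reset: what is moved stays moved. The work goes in short steps, Python scripts to look and compute and a tool call to move; the robot and the scene stay as the last step left them, time stands still between calls to the robot, and variables do not carry over. Pictures are saved under pics/ and viewed, and the job is handed in when it is done.

Besides the shell and the picture viewer there is one more tool, called after "Call:" as name(argument=value, ...), one argument or row to a line, values as JSON. arm_command: Moves the arm, as the interface text tells. Its arguments: {"type":"object","properties":{"moves":{"type":"array"},"newtons":{"type":"number"}},"required":["moves"]}

```bash
mkdir -p pics
cat > h.py <<'E'
import numpy as np, cv2
from workcell import arm, viewer
from scipy.spatial.transform import Rotation as Ro
def cam(n,save=None):
    c=viewer.camera(n)
    if save: cv2.imwrite('pics/'+save,cv2.cvtColor(c['color'],cv2.COLOR_RGB2BGR))
    return c
def back(c,px,z=None,depth=None):
    K=c['intrinsics'];r=np.linalg.inv(K)@np.array([px[0],px[1],1.0])
    R=c['R'];t=c['t']; o=-R.T@t; d=R.T@r
    if z is not None: s=(z-o[2])/d[2]
    else: s=depth
    return o+s*d
def cloud(c):
    K=c['intrinsics'];h,w=c['depth'].shape
    v,u=np.mgrid[:h,:w]; d=c['depth']
    P=np.stack([(u-K[0,2])/K[0,0]*d,(v-K[1,2])/K[1,1]*d,d],-1)
    return (P-c['t'])@c['R']
def proj(c,X):
    p=c['R']@np.asarray(X)+c['t'];p=c['intrinsics']@p;return p[:2]/p[2]
E
python3 - <<'E'
from h import *
for n in ('scene','top'):
    c=cam(n,n+'0.png'); np.savez(n+'0.npz',**c)
    print(n,'campos',(-c['R'].T@c['t']).round(3))
    for l in ['carrier','seat_end','seat_mid','seat_far','handle_grip','weight_loose','weight_far','weight_small','weight_large','cup_a']:
        for r in viewer.pinpoint(l,n)[:3]:
            print(l,round(r['conf'],2),np.round(r['pixel'],1),back(c,r['pixel'],z=0).round(3))
o=arm.get_obs();print(o)
E
```

```text
scene campos [-0.114 -0.472  0.834]
carrier 0.84 [340.7 247.9] [ 0.564 -0.18   0.   ]
seat_end 0.59 [364.2 247.2] [ 0.603 -0.225  0.   ]
seat_end 0.58 [164.6 157.2] [0.54  0.459 0.   ]
seat_end 0.56 [215.1 200.7] [0.492 0.191 0.   ]
seat_mid 0.97 [339.5 240.1] [ 0.584 -0.164  0.   ]
seat_far 0.89 [318.1 233.8] [ 0.568 -0.108  0.   ]
seat_far 0.51 [363.8 246.3] [ 0.605 -0.223 -0.   ]
handle_grip 0.55 [331.5 255.3] [ 0.528 -0.174 -0.   ]
weight_loose 0.65 [215.3 200.2] [0.494 0.192 0.   ]
weight_far 0.46 [316.8 233.9] [ 0.566 -0.106 -0.   ]
weight_far 0.43 [181.4 175.5] [0.51  0.349 0.   ]
weight_large 0.52 [244.8 215.7] [0.499 0.086 0.   ]
cup_a 0.83 [180.7 172.7] [0.518 0.361 0.   ]
cup_a 0.81 [164.7 157.6] [0.539 0.457 0.   ]
top campos [0.463 0.071 0.966]
carrier 0.92 [344.  186.4] [ 0.568 -0.167  0.   ]
seat_end 0.61 [372.8 181.9] [ 0.579 -0.247  0.   ]
seat_mid 0.63 [345.8 185.2] [ 0.571 -0.172  0.   ]
seat_far 0.69 [328.  185.8] [ 0.57  -0.123  0.   ]
handle_grip 0.97 [361.9 215.8] [ 0.486 -0.213  0.   ]
weight_loose 0.63 [217. 213.] [0.5   0.183 0.   ]
weight_far 0.69 [327.4 18
[... 335 characters left out ...]
cup_a 0.88 [156.3 213.7] [0.5  0.35 0.  ]
{'time': 1.1, 'joint_pos': array([ 1.08562742e+00,  2.76413377e-01, -2.63848630e-02,  1.26799565e+00,
       -2.87915444e-05,  1.46737116e+00]), 'qvel': array([-0.00174877,  0.00110857, -0.00024882,  0.00055676,  0.00129805,
       -0.00135386]), 'tau': array([-4.92523398e-06, -4.45505726e+01,  2.95568311e+01,  1.11362053e-03,
        3.73338821e-05,  2.01049790e-07]), 'eef_pos': array([0.2328716 , 0.58000308, 0.23131212]), 'ee_rot': array([ 1.41308845e-05,  1.89715002e-01,  9.81839202e-01, -3.00767175e-06]), 'ft_force': array([0.32931106, 0.36325454, 0.3909533 ]), 'moment': array([ 0.00170658, -0.03676514,  0.01212447]), 'width': 1.0009394413952097}
```

```bash
ls pics
```

```text
scene0.png
top0.png
```

View pics/scene0.png

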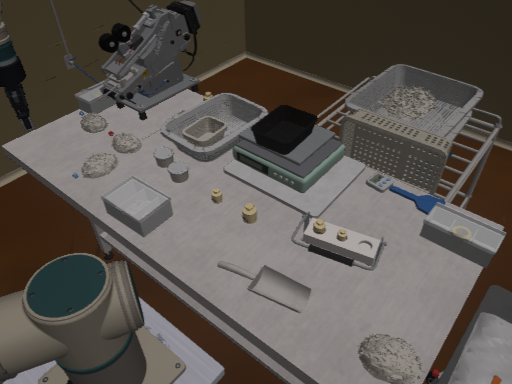

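View pics/top0.png

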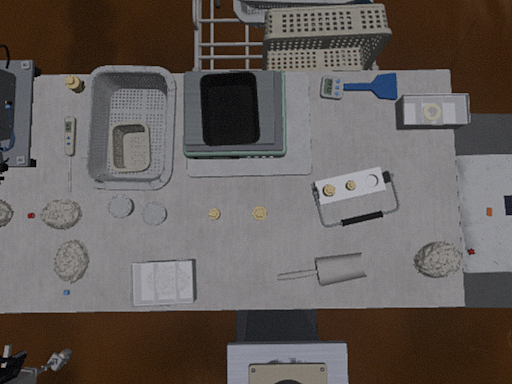

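```bash
cat > a.py <<'E'
import numpy as np,cv2
for n in ('scene','top'):
    c=dict(np.load(n+'0.npz'))
    from h import cloud
    P=cloud(c); ok=c['depth']>0
    for nm,(x0,x1,y0,y1) in dict(loose=(.44,.56,.13,.23),large=(.44,.56,.02,.12),carr=(.40,.68,-.34,-.02)).items():
        m=ok&(P[...,0]>x0)&(P[...,0]<x1)&(P[...,1]>y0)&(P[...,1]<y1)
        Q=P[m]; 
        print(n,nm,'table z',np.median(Q[Q[:,2]<.01][:,2]).round(4))
        for a,b in ((.012,.030),(.030,.039),(.039,.05),(.05,.058),(.058,.075),(.075,.1)):
            S=Q[(Q[:,2]>a)&(Q[:,2]<b)]
            if len(S)>5: print(a,b,len(S),'x',S[:,0].min().round(3),S[:,0].max().round(3),'y',S[:,1].min().round(3),S[:,1].max().round(3),'med',np.median(S,0).round(4))
E
python3 a.py
python3 - <<'E'
import cv2
a=cv2.imread('pics/top0.png')
cv2.imwrite('pics/top0z.png',cv2.resize(a[140:250,290:420],None,fx=5.5,fy=5.5,interpolation=cv2.INTER_CUBIC))
a=cv2.imread('pics/scene0.png')
cv2.imwrite('pics/scene0z.png',cv2.resize(a[150:290,190:400],None,fx=3.7,fy=3.7,interpolation=cv2.INTER_CUBIC))
E
```

```text
scene loose table z 0.0011
0.012 0.03 78 x 0.481 0.512 y 0.173 0.203 med [0.4904 0.183  0.0254]
0.03 0.039 12 x 0.486 0.498 y 0.174 0.196 med [0.4935 0.183  0.0317]
0.039 0.05 22 x 0.487 0.504 y 0.178 0.196 med [0.4956 0.1869 0.041 ]
scene large table z 0.0009
0.012 0.03 72 x 0.476 0.509 y 0.048 0.081 med [0.4827 0.0571 0.02  ]
0.03 0.039 87 x 0.475 0.515 y 0.048 0.089 med [0.4893 0.0608 0.0365]
0.039 0.05 21 x 0.482 0.509 y 0.056 0.08 med [0.4918 0.0638 0.0459]
0.05 0.058 37 x 0.486 0.506 y 0.057 0.077 med [0.4943 0.0665 0.0522]
scene carr table z 0.0009
0.012 0.03 871 x 0.514 0.68 y -0.269 -0.02 med [ 0.5887 -0.1063  0.0167]
0.03 0.039 1213 x 0.517 0.617 y -0.27 -0.079 med [ 0.5596 -0.1849  0.0356]
0.039 0.05 120 x 0.517 0.601 y -0.271 -0.08 med [ 0.5556 -0.1636  0.0435]
0.05 0.058 99 x 0.466 0.58 y -0.278 -0.081 med [ 0.5517 -0.1231  0.0538]
0.058 0.075 672 x 0.456 0.595 y -0.291 -0.069 med [ 0.4833 -0.1908  0.0662]
0.075 0.1 12 x 0.542 0.589 y -0.269 -0.081 med [ 0.5798 -0.2653  0.0774]
top loose table z 0.0004
0.012 0.03 56 x 0.485 0.512 y 0.176 0.204 med [0.4974 0.1857 0.027 ]
0.03 0.039 27 x 0.488 0.512 y 0.177 0.204 med [0.4983 0.1878 0.0368]
0.039 0.05 19 x 0.493 0.506 y 0.184 0.195 med [0.5007 0.1894 0.0404]
top large table z 0.0004
0.03 0.039 84 x 0.481 0.518 y 0.053 0.087 med [0.4981 0.0709 0.0363]
0.039 0.05 30 x 0.486 0.512 y 0.053 0.084 med [0.4989 0.0686 0.0484]
0.05 0.058 45 x 0.488 0.509 y 0.058 0.079 med [0.4987 0.0685 0.0517]
top carr table z 0.0004
0.012 0.03 651 x 0.519 0.68 y -0.265 -0.02 med [ 0.6324 -0.0538  0.0153]
0.03 0.039 1314 x 0.518 0.618 y -0.267 -0.076 med [ 0.5691 -0.1765  0.0353]
0.039 0.05 85 x 0.523 0.602 y -0.266 -0.076 med [ 0.5661 -0.1662  0.0454]
0.05 0.058 91 x 0.475 0.601 y -0.267 -0.078 med [ 0.5589 -0.1181  0.0532]
0.058 0.075 624 x 0.46 0.602 y -0.288 -0.068 med [ 0.4912 -0.1831  0.0661]
0.075 0.1 15 x 0.541 0.598 y -0.266 -0.079 med [ 0.5795 -0.2623  0.0772]
```

View pics/top0z.png

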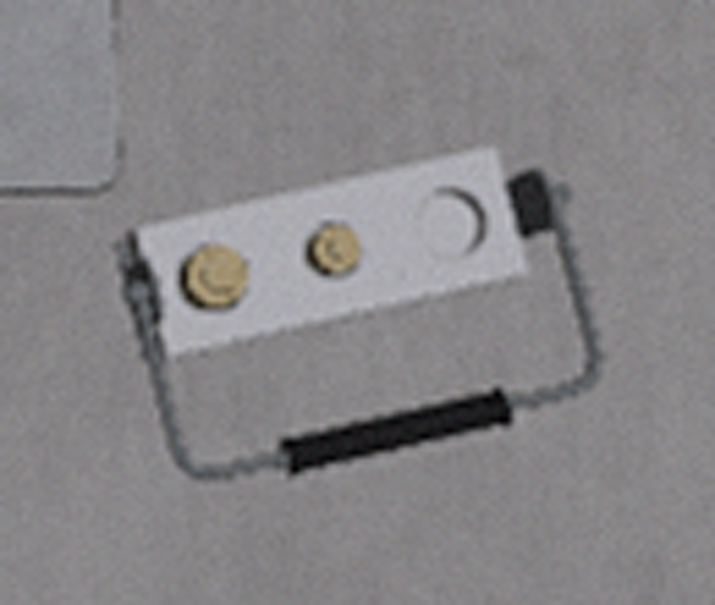

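View pics/scene0z.png

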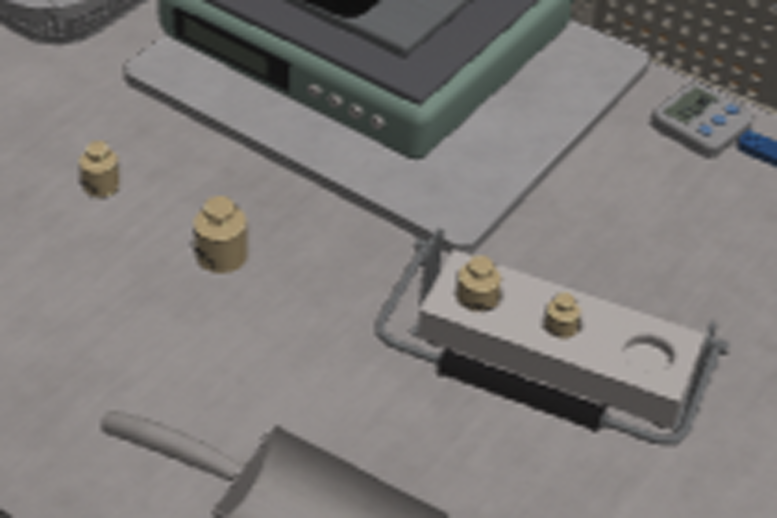

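```bash
cat > b.py <<'E'
import numpy as np,cv2
from h import *
for n in ('scene','top'):
    c=dict(np.load(n+'0.npz'));P=cloud(c)
    m=(c['depth']>0)&(abs(P[...,2]-.0353)<.003)&(P[...,0]>.48)&(P[...,0]<.65)&(P[...,1]>-.30)&(P[...,1]<-.05)&(c['color'].min(-1)>105)
    Q=(P[m][:,:2]*1e4).astype(np.float32)
    r=cv2.minAreaRect(Q);print(n,np.array(r[0])/1e4,np.array(r[1])/1e4,r[2],np.radians(r[2]))
    # grip: black pixels z .055-.075
    g=(c['depth']>0)&(c['color'].max(-1)<60)&(P[...,2]>.055)&(P[...,2]<.08)&(P[...,0]>.44)&(P[...,0]<.535)&(P[...,1]>-.28)&(P[...,1]<-.08)
    G=P[g]; 
    rr=cv2.minAreaRect((G[:,:2]*1e4).astype(np.float32));print(' grip',len(G),G.mean(0).round(4),np.array(rr[0])/1e4,np.array(rr[1])/1e4,rr[2])
    # brass
    col=c['color'].astype(int); br=(col[...,0]-col[...,2]>35)&(c['depth']>0)
    for nm,(x,y) in dict(loose=(.498,.189),large=(.499,.069),far=(.563,-.12),small=(.57,-.17)).items():
        b=br&(np.hypot(P[...,0]-x,P[...,1]-y)<.027)
        B=P[b]; top=B[B[:,2]>np.percentile(B[:,2],97)-.005]
        e=cv2.minEnclosingCircle((B[:,:2]*1e4).astype(np.float32)); e2=cv2.minEnclosingCircle((top[:,:2]*1e4).astype(np.float32))
        print(' ',nm,len(B),'zmax',B[:,2].max().round(4),'all',np.array(e[0])/1e4,round(e[1]/1e4,4),'top',np.array(e2[0])/1e4,round(e2[1]/1e4,4),len(top))
E
python3 b.py
```

```text
scene [ 0.56707256 -0.17379626] [0.06737062 0.18026436] 12.101584434509277 0.21121249309028298
 grip 298 [ 0.4753 -0.1953  0.0682] [ 0.47705415 -0.19365702] [0.0163818  0.10558903] 12.170530319213867
  loose 62 zmax 0.0427 all [0.49829604 0.18617369] 0.0146 top [0.49703813 0.18778558] 0.008 19
  large 116 zmax 0.0552 all [0.49672944 0.06700876] 0.0187 top [0.49539062 0.06556837] 0.0113 39
  far 80 zmax 0.0683 all [ 0.55180952 -0.11712974] 0.0141 top [ 0.55330498 -0.11624609] 0.0089 28
  small 48 zmax 0.0608 all [ 0.57111494 -0.17477947] 0.015 top [ 0.56516147 -0.17474564] 0.0062 16
top [ 0.56883125 -0.17512407] [0.06405093 0.18374801] 12.294350624084473 0.21457689778489372
 grip 225 [ 0.4798 -0.1919  0.0688] [ 0.48715386 -0.15917205] [0.16999894 0.05578177] 76.22966766357422
  loose 81 zmax 0.0422 all [0.49797676 0.18918054] 0.0134 top [0.49827485 0.18977129] 0.0084 32
  large 140 zmax 0.055 all [0.49769805 0.06790215] 0.0178 top [0.49893325 0.06885565] 0.0114 59
  far 85 zmax 0.068 all [ 0.5530938  -0.11564252] 0.0149 top [ 0.55520762 -0.11358517] 0.0082 32
  small 44 zmax 0.0605 all [ 0.56595303 -0.17409192] 0.0111 top [ 0.56770161 -0.17254623] 0.0065 19
```

```bash
cat >> h.py <<'E'
def goal(p,yaw=12.25,o=None):
    """tool-frame shift/rotvec to world tcp p, jaw axis at world yaw (deg), pointing down"""
    o=o or arm.get_obs(); q=o['ee_rot']; R=Ro.from_quat([q[1],q[2],q[3],q[0]])
    y=np.array([np.cos(np.radians(yaw)),np.sin(np.radians(yaw)),0]); z=np.array([0,0,-1.]); x=np.cross(y,z)
    T=Ro.from_matrix(np.stack([x,y,z],1))
    return R.inv().apply(np.array(p)-o['eef_pos']).round(4), (R.inv()*T).as_rotvec().round(4)
E
python3 - <<'E'
from h import *
for z in (.14,.06,.013): print(goal((.498,.1885,z)))
E
```

```text
(array([-0.3919, -0.2646,  0.0913]), array([0.    , 0.    , 0.9752]))
(array([-0.3919, -0.2646,  0.1713]), array([0.    , 0.    , 0.9752]))
(array([-0.3919, -0.2646,  0.2183]), array([0.    , 0.    , 0.9752]))
```

Call:
arm_command(
  moves=[
    [[-0.03,-0.02,0.005,0,0,0.08,1],[-0.07,-0.047,0.01,0,0,0.2,1],[-0.11,-0.074,0.02,0,0,0.32,0.8],[-0.15,-0.1,0.03,0,0,0.44,0.7],[-0.19,-0.128,0.04,0,0,0.56,0.7],[-0.23,-0.155,0.05,0,0,0.68,0.7],[-0.27,-0.182,0.06,0,0,0.8,0.7],[-0.31,-0.209,0.07,0,0,0.9,0.7],[-0.345,-0.233,0.08,0,0,0.95,0.7],[-0.37,-0.25,0.088,0,0,0.975,0.7],[-0.385,-0.26,0.09,0,0,0.975,0.7],[-0.392,-0.2645,0.0915,0,0,0.975,0.7],[-0.392,-0.2645,0.0915,0,0,0.975,0.7],[-0.392,-0.2645,0.0915,0,0,0.975,0.7]],
  ],
  newtons=40,
)

```text
time: 2.5
eef_pos: [0.4978, 0.1891, 0.14]
ee_rot: [-0.0, 0.627, 0.779, 0.0]
ft_force: [0.7, 0.3, -0.0]
width: 0.7
```

Run:
```python
from h import *
o=arm.get_obs();print(o['eef_pos'],o['width'],o['joint_pos'].round(3))
for z in (.06,.013): print(goal((.498,.1885,z)))
cam('top','t1.png')
```

```text
[0.49778716 0.18909012 0.14000401] 0.7002528370825113 [ 0.241  0.181 -0.35   1.04   0.     1.598]
(array([-0.0007,  0.0001,  0.08  ]), array([-0.    , -0.0005,  0.0007]))
(array([-7.00e-04,  1.00e-04,  1.27e-01]), array([-0.    , -0.0005,  0.0007]))
```

View pics/t1.png

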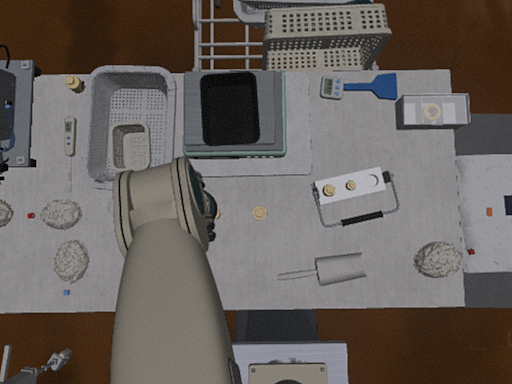

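The arm hides the loose weight (now at about pixel 217,213) from above; the large weight at (260,213) and the carrier are undisturbed. I go straight down and grip.

Call:
arm_command(
  moves=[
    [[-0.0005,0,0.02,0,0,0,0.7],[-0.0005,0,0.045,0,0,0,0.7],[-0.0005,0,0.07,0,0,0,0.7],[-0.0005,0,0.095,0,0,0,0.7],[-0.0005,0,0.112,0,0,0,0.7],[-0.0005,0,0.122,0,0,0,0.7],[-0.0005,0,0.127,0,0,0,0.7],[-0.0005,0,0.127,0,0,0,0.6],[-0.0005,0,0.127,0,0,0,0.5],[-0.0005,0,0.127,0,0,0,0.4],[-0.0005,0,0.127,0,0,0,0.3],[-0.0005,0,0.127,0,0,0,0.2],[-0.0005,0,0.127,0,0,0,0.2],[-0.0005,0,0.127,0,0,0,0.2],[-0.0005,0,0.127,0,0,0,0.2]],
  ],
  newtons=40,
)

```text
time: 4.05
eef_pos: [0.4985, 0.189, 0.0142]
ee_rot: [0.0, 0.627, 0.779, 0.001]
ft_force: [-1.5, 0.4, 6.0]
width: 0.312
```

Run:
```python
from h import *
o=arm.get_obs();print(o['eef_pos'],o['width'],o['ft_force'])
c=cam('scene')
p=proj(c,o['eef_pos']).astype(int);print(p)
a=cv2.cvtColor(c['color'],cv2.COLOR_RGB2BGR)[p[1]-70:p[1]+70,p[0]-90:p[0]+90]
cv2.imwrite('pics/s2.png',cv2.resize(a,None,fx=4,fy=4,interpolation=cv2.INTER_CUBIC))
print(goal((.5807,-.2331,.15)))
```

```text
[0.49847947 0.18903489 0.01421277] 0.3115856591003139 [-1.47180143  0.3545174   6.00023145]
[216 196]
(array([-0.4299, -0.0096, -0.1361]), array([ 0.0016, -0.0006,  0.0013]))
```

View pics/s2.png

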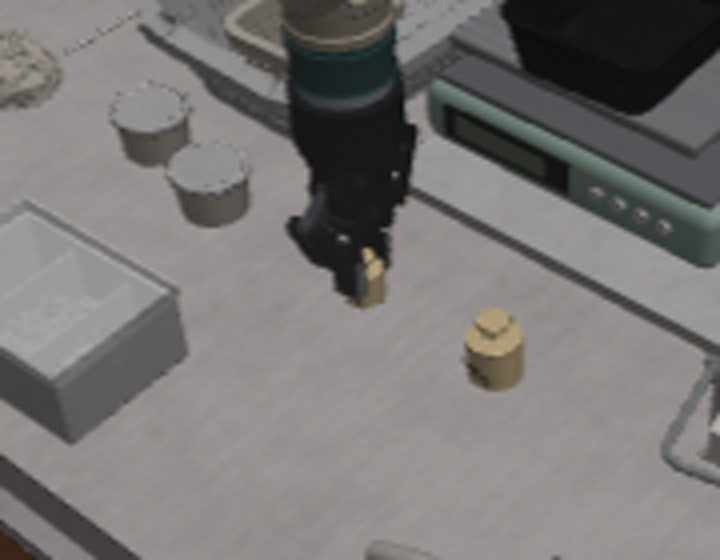

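Call:
arm_command(
  moves=[
    [[0,0,-0.01,0,0,0,0.2],[0,0,-0.03,0,0,0,0.2],[0,0,-0.06,0,0,0,0.2],[-0.01,0,-0.095,0,0,0,0.2],[-0.03,-0.001,-0.12,0,0,0,0.2],[-0.06,-0.002,-0.135,0,0,0,0.2],[-0.1,-0.003,-0.136,0,0,0,0.2],[-0.14,-0.004,-0.136,0,0,0,0.2],[-0.18,-0.005,-0.136,0,0,0,0.2],[-0.22,-0.006,-0.136,0,0,0,0.2],[-0.26,-0.007,-0.136,0,0,0,0.2],[-0.3,-0.008,-0.136,0,0,0,0.2],[-0.34,-0.009,-0.136,0,0,0,0.2],[-0.375,-0.0096,-0.136,0,0,0,0.2],[-0.4,-0.0096,-0.136,0,0,0,0.2],[-0.418,-0.0096,-0.136,0,0,0,0.2],[-0.427,-0.0096,-0.136,0,0,0,0.2],[-0.43,-0.0096,-0.136,0.0016,-0.0006,0.0013,0.2],[-0.43,-0.0096,-0.136,0.0016,-0.0006,0.0013,0.2],[-0.43,-0.0096,-0.136,0.0016,-0.0006,0.0013,0.2]],
  ],
)

```text
time: 6.1
eef_pos: [0.5804, -0.2319, 0.1498]
ee_rot: [-0.001, 0.627, 0.779, 0.0]
ft_force: [-0.2, -0.5, -2.1]
width: 0.315
```

```bash
cat > c.py <<'E'
from h import *
import sys
o=arm.get_obs();print(o['eef_pos'],o['width'],o['ft_force'],o['joint_pos'].round(2))
for n in ('scene','top'):
    c=cam(n);np.savez('%s_%s.npz'%(n,sys.argv[1]),**c)
    p=proj(c,o['eef_pos']).astype(int)
    x0=max(0,p[0]-90);y0=max(0,p[1]-60)
    a=cv2.cvtColor(c['color'],cv2.COLOR_RGB2BGR)[y0:y0+130,x0:x0+180]
    cv2.imwrite('pics/%s_%s.png'%(n,sys.argv[1]),cv2.resize(a,None,fx=4,fy=4,interpolation=cv2.INTER_CUBIC)); print(n,'origin',x0,y0,'tcp px',p)
E
python3 c.py 3
```

```text
[ 0.58035208 -0.23192384  0.14983923] 0.31451167999422136 [-0.15694418 -0.46213549 -2.12405806] [-0.48  0.33 -0.13  1.11  0.    0.87]
scene origin 282 151 tcp px [372 211]
top origin 297 113 tcp px [387 173]
```

View pics/scene_3.png

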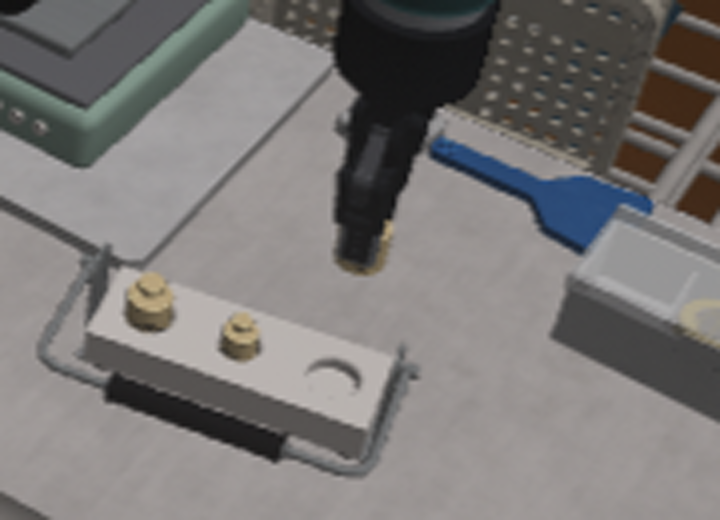

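View pics/top_3.png

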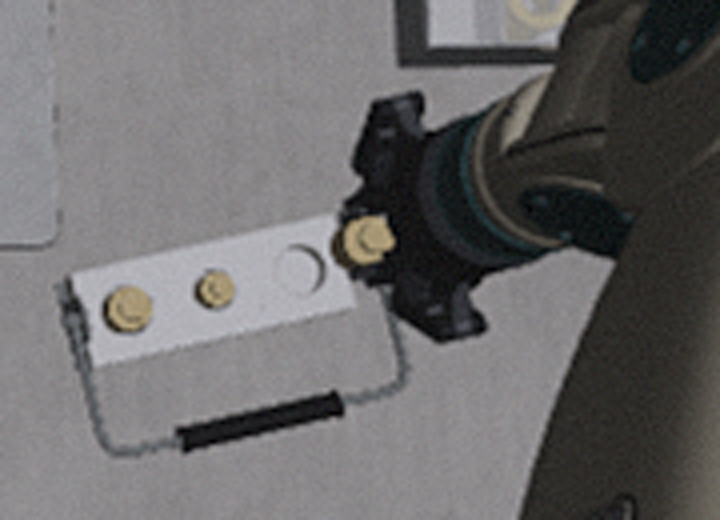

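```bash
cat > d.py <<'E'
from h import *
for n in ('top','scene'):
    c=dict(np.load(n+'_3.npz'));P=cloud(c);col=c['color'].astype(int)
    br=(col[...,0]-col[...,2]>35)&(c['depth']>0)
    def at(x,y,z,r=.025,zlo=-.03,dz=0.004):
        b=br&(np.hypot(P[...,0]-x,P[...,1]-y)<r)&(abs(P[...,2]-z)<dz)
        v,u=np.nonzero(b); B=P[b]
        e=cv2.minEnclosingCircle(np.stack([u,v],1).astype(np.float32)) if len(u) else ((0,0),0)
        return len(u),B.mean(0).round(4) if len(u) else None, back(c,e[0],z=z).round(4), e[1]
    print(n,'held knob',at(.58,-.232,.1756,dz=.006)); print('held shoulder',at(.58,-.232,.163,dz=.006))
    print('far knob',at(.555,-.115,.066)); print('small knob',at(.568,-.174,.059))
    # rect in image backprojected at z=.035
    m=(abs(P[...,2]-.0353)<.004)&(P[...,0]>.48)&(P[...,0]<.65)&(P[...,1]>-.30)&(P[...,1]<-.05)&(col.min(-1)>105)
    m=cv2.morphologyEx(m.astype(np.uint8),cv2.MORPH_CLOSE,np.ones((9,9)))
    v,u=np.nonzero(m); Q=np.array([back(c,(a,b),z=.035)[:2] for a,b in zip(u,v)])
    r=cv2.minAreaRect((Q*1e4).astype(np.float32));print('rect',np.array(r[0])/1e4,np.array(r[1])/1e4,r[2])
    # seat: interior depth
    yaw=np.radians(12.25);ex=np.array([np.cos(yaw),np.sin(yaw)]);ey=np.array([-ex[1],ex[0]])
    s=np.array([.568,-.1745])-.06*ey
    d=(np.hypot(P[...,0]-s[0],P[...,1]-s[1])<.022)&(P[...,2]<.031)&(P[...,2]>.018)
    print('seat floor',d.sum(),P[d].mean(0).round(4),'nominal',s.round(4))
    K=cv2.minEnclosingCircle((P[d][:,:2]*1e4).astype(np.float32));print(np.array(K[0])/1e4,K[1]/1e4)
E
python3 d.py
python3 - <<'E'
import sys;sys.path.insert(0,'.')
from h import *
for n in('top','scene'):
    c=cam(n)
    for l,z in (('seat_end',.025),('seat_mid',.025),('seat_far',.025),('carrier',0),('weight_loose',.136)):
        for r in viewer.pinpoint(l,n)[:2]: print(n,l,round(r['conf'],2),back(c,r['pixel'],z=z).round(4))
E
```

```text
top held knob (47, array([ 0.5817, -0.2293,  0.1751]), array([ 0.5778, -0.2283,  0.1756]), 5.225181579589844)
held shoulder (52, array([ 0.5798, -0.2258,  0.1639]), array([ 0.581 , -0.2303,  0.163 ]), 5.700977325439453)
far knob (32, array([ 0.5555, -0.1139,  0.0646]), array([ 0.5551, -0.1136,  0.066 ]), 3.2413172721862793)
small knob (22, array([ 0.5679, -0.1722,  0.0584]), array([ 0.5677, -0.1719,  0.059 ]), 2.5914103984832764)
rect [ 0.56831177 -0.17296835] [0.06406648 0.17980251] 12.340680122375488
seat floor 100 [ 0.5818 -0.2337  0.0256] nominal [ 0.5807 -0.2331]
[ 0.5822229  -0.23419294] 0.015221343994140626
scene held knob (0, None, array([0.7379, 1.7916, 0.1756]), 0)
held shoulder (7, array([ 0.5819, -0.244 ,  0.1634]), array([ 0.582 , -0.2442,  0.163 ]), 2.061652660369873)
far knob (27, array([ 0.5528, -0.1159,  0.0645]), array([ 0.5509, -0.1165,  0.066 ]), 3.191652297973633)
small knob (17, array([ 0.5654, -0.1746,  0.0588]), array([ 0.5644, -0.1749,  0.059 ]), 2.2361679077148438)
rect [ 0.56679556 -0.1738899 ] [0.06594312 0.1803422 ] 12.374836921691895
seat floor 88 [ 0.5844 -0.2308  0.0263] nominal [ 0.5807 -0.2331]
[ 0.58294277 -0.23123521] 0.015495118713378907
top seat_end 0.56 [ 0.5806 -0.2451  0.025 ]
top seat_end 0.51 [0.4939 0.0701 0.025 ]
top seat_mid 0.65 [ 0.5608 -0.1699  0.025 ]
top seat_far 0.62 [ 0.5646 -0.1157  0.025 ]
top carrier 0.57 [ 0.5646 -0.1716  0.    ]
top weight_loose 0.51 [ 0.5798 -0.2317  0.136 ]
top weight_loose 0.2 [ 0.5671 -0.2     0.136 ]
scene seat_end 0.62 [ 0.5736 -0.2357  0.025 ]
scene seat_mid 0.84 [ 0.5752 -0.1726  0.025 ]
scene seat_far 0.97 [ 0.5574 -0.105   0.025 ]
scene carrier 0.63 [ 0.561  -0.1722  0.    ]
scene carrier 0.39 [ 0.7193 -0.1803  0.    ]
scene weight_loose 0.49 [ 0.5702 -0.2355  0.136 ]
```

Call:
arm_command(
  moves=[
    [[-0.0005,0,0.015,0,0,0,0.2],[-0.0005,0,0.035,0,0,0,0.2],[-0.0005,0,0.055,0,0,0,0.2],[-0.0005,0,0.075,0,0,0,0.2],[-0.0005,0,0.088,0,0,0,0.2],[-0.0005,0,0.096,0,0,0,0.2],[-0.0005,0,0.096,0,0,0,0.2],[-0.0005,0,0.096,0,0,0,0.2]],
  ],
)

```text
time: 7.6
eef_pos: [0.5812, -0.234, 0.0543]
ee_rot: [0.0, 0.628, 0.778, 0.0]
ft_force: [0.3, 0.9, -2.2]
width: 0.313
```

```bash
python3 c.py 4
```

```text
[ 0.58123091 -0.23400332  0.05433416] 0.3126367551927678 [ 0.2547938   0.9074796  -2.15282101] [-0.49  0.42 -0.23  0.93  0.    0.87]
scene origin 276 179 tcp px [366 239]
top origin 284 118 tcp px [374 178]
```

View pics/scene_4.png

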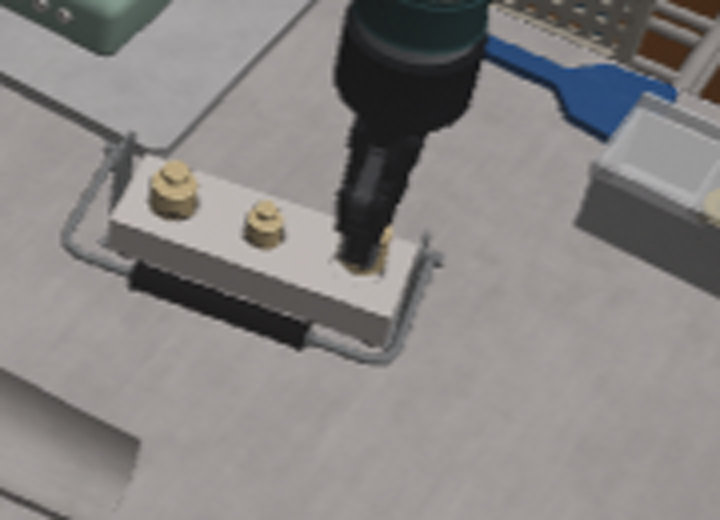

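View pics/top_4.png

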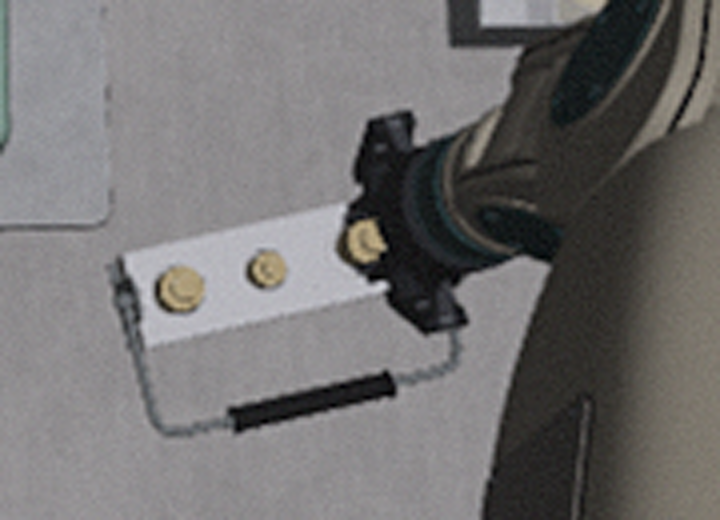

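```bash
cat > e.py <<'E'
from h import *
import sys
t=sys.argv[1]; o=arm.get_obs()['eef_pos']; wb=o[2]-.0142
print('tcp',o.round(4))
for n in ('top','scene'):
    c=dict(np.load(n+'_%s.npz'%t));P=cloud(c);col=c['color'].astype(int)
    br=(col[...,0]-col[...,2]>35)&(c['depth']>0)
    def knob(x,y,z):
        b=br&(np.hypot(P[...,0]-x,P[...,1]-y)<.022)&(P[...,2]>z-.005)&(P[...,2]<z+.006)
        v,u=np.nonzero(b)
        if len(u)<4: return None
        e=cv2.minEnclosingCircle(np.stack([u,v],1).astype(np.float32))
        return len(u),back(c,e[0],z=z).round(4)[:2]
    f=knob(.555,-.115,.065);s=knob(.568,-.174,.059);h=knob(o[0],o[1],wb+.04)
    print(n,'far',f,'small',s,'held',h)
    yaw=np.radians(12.3);ey=np.array([-np.sin(yaw),np.cos(yaw)])
    if f and s: print(' pred end seat', (( f[1]-.12*ey + s[1]-.06*ey)/2).round(4))
E
python3 e.py 4
python3 - <<'E'
import cv2
a=cv2.imread('pics/top_4.png');cv2.imwrite('pics/top_4z.png',cv2.resize(a[180:320,240:440],None,fx=4,fy=4))
a=cv2.imread('pics/scene_4.png');cv2.imwrite('pics/scene_4z.png',cv2.resize(a[180:320,240:440],None,fx=4,fy=4))
E
```

```text
tcp [ 0.5818 -0.2343  0.0551]
top far (36, array([ 0.555 , -0.1135])) small (22, array([ 0.5676, -0.1721])) held (26, array([ 0.5782, -0.2288]))
 pred end seat [ 0.5805 -0.2307]
scene far (31, array([ 0.5516, -0.1162])) small (18, array([ 0.5644, -0.1749])) held None
 pred end seat [ 0.5772 -0.2335]
```

View pics/top_4z.png

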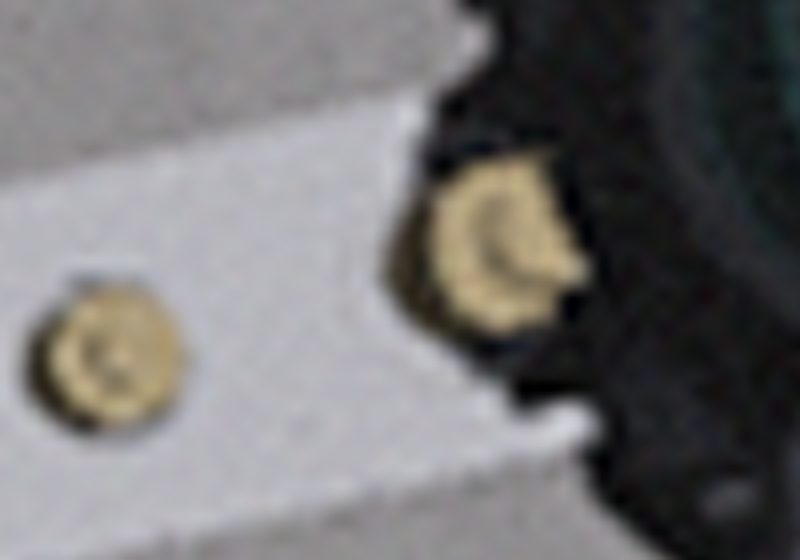

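View pics/scene_4z.png

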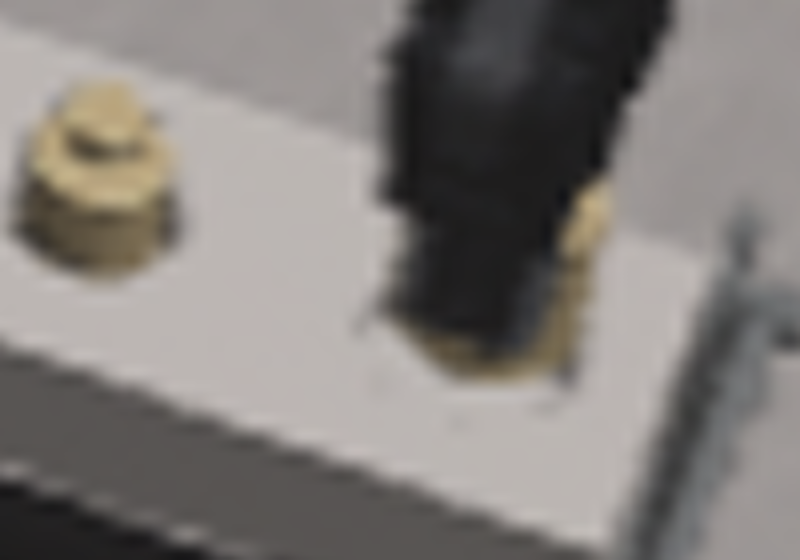

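```bash
cat > f.py <<'E'
from h import *
import sys
t=sys.argv[1]; sx,sy,wx,wy,wz=map(float,sys.argv[2:7])
tiles=[]
for n in ('top','scene'):
    c=dict(np.load(n+'_%s.npz'%t)); S=16
    p=proj(c,(wx,wy,.04)); x0=int(p[0]-12);y0=int(p[1]-14)
    a=cv2.resize(cv2.cvtColor(c['color'],cv2.COLOR_RGB2BGR)[y0:y0+28,x0:x0+24],None,fx=S,fy=S,interpolation=cv2.INTER_CUBIC)
    def circ(cx,cy,z,r,co):
        th=np.linspace(0,2*np.pi,60)
        q=np.array([proj(c,(cx+r*np.cos(k),cy+r*np.sin(k),z)) for k in th])
        q=((q-[x0,y0]+.5)*S).astype(int); cv2.polylines(a,[q],True,co,1)
    circ(sx,sy,.035,.016,(0,255,0));circ(sx,sy,.035,.0175,(0,120,0))
    circ(wx,wy,wz,.0145,(0,0,255)); circ(wx,wy,wz+.028,.0145,(255,0,0))
    tiles.append(a)
cv2.imwrite('pics/ov_%s.png'%t,np.hstack(tiles))
E
python3 f.py 4 .5805 -.2328 .5815 -.234 .0405
```

```text
(no output)
```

View pics/ov_4.png

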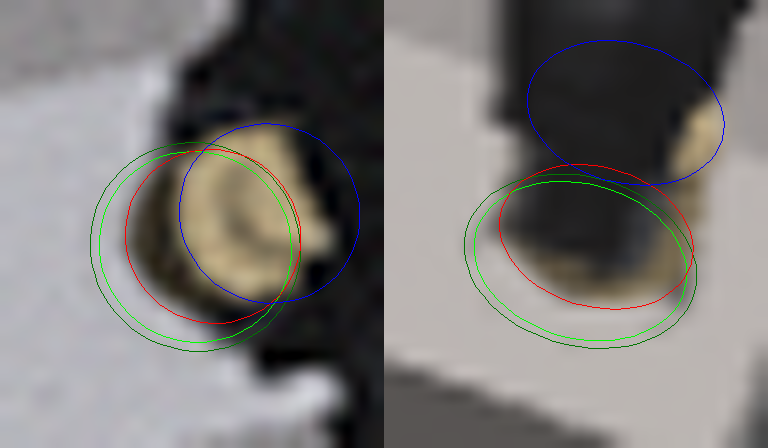

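```bash
python3 f.py 3 .5805 -.2328 .5805 -.232 .1356
```

```text
(no output)
```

View pics/ov_3.png

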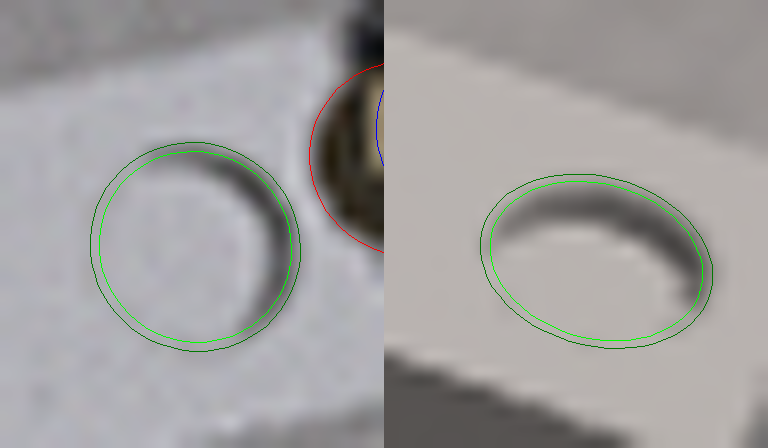

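Call:
arm_command(
  moves=[
    [[0.0007,-0.0004,0,0,0,0,0.2],[0.0014,-0.0007,0.002,0,0,0,0.2],[0.0014,-0.0007,0.004,0,0,0,0.2],[0.0014,-0.0007,0.006,0,0,0,0.2],[0.0014,-0.0007,0.008,0,0,0,0.2],[0.0014,-0.0007,0.0095,0,0,0,0.2],[0.0014,-0.0007,0.011,0,0,0,0.2],[0.0014,-0.0007,0.0125,0,0,0,0.2],[0.0014,-0.0007,0.014,0,0,0,0.2],[0.0014,-0.0007,0.0145,0,0,0,0.2],[0.0014,-0.0007,0.015,0,0,0,0.2],[0.0014,-0.0007,0.015,0,0,0,0.2],[0.0014,-0.0007,0.015,0,0,0,0.2]],
  ],
)

```text
time: 9.0
eef_pos: [0.5809, -0.2331, 0.0402]
ee_rot: [0.001, 0.628, 0.778, 0.0]
ft_force: [-0.3, 0.5, -2.4]
width: 0.313
```

```bash
python3 c.py 5; python3 -c "
from h import *
o=arm.get_obs();print(o['eef_pos'],o['ft_force'],o['moment'])"; python3 f.py 5 .5805 -.2328 .5805 -.2328 .025
```

```text
[ 0.58088054 -0.23312019  0.04018895] 0.3127768005430456 [-0.32342949  0.45470095 -2.39299925] [-0.48  0.43 -0.24  0.9   0.    0.87]
scene origin 275 183 tcp px [365 243]
top origin 282 119 tcp px [372 179]
[ 0.58090738 -0.23309771  0.04020966] [-0.89095597 -0.44497524 -2.5507111 ] [ 0.00370157 -0.02867104  0.01220175]
```

View pics/ov_5.png

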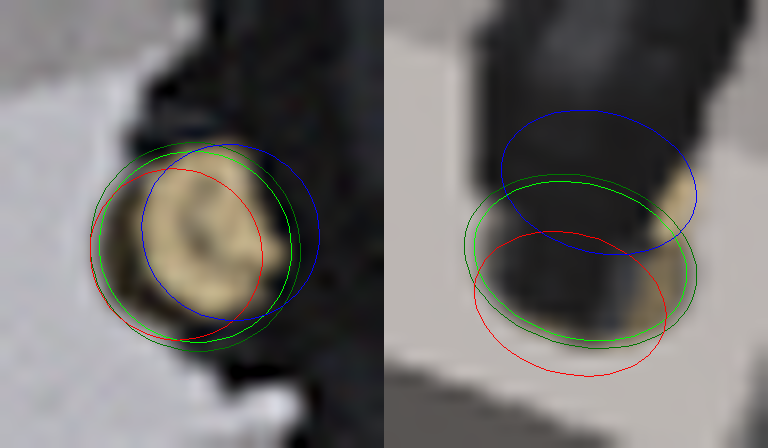

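Call:
arm_command(
  moves=[
    [[0,0,0.0005,0,0,0,0.2],[0,0,0.001,0,0,0,0.2],[0,0,0.0015,0,0,0,0.2],[0,0,0.0015,0,0,0,0.2],[0,0,0.0015,0,0,0,0.2]],
  ],
)

```text
time: 9.6
eef_pos: [0.581, -0.2332, 0.0393]
ee_rot: [0.001, 0.628, 0.778, 0.0]
ft_force: [-1.5, -0.0, 3.5]
width: 0.313
```

Call:
arm_command(
  moves=[
    [[0,0,-0.0003,0,0,0,0.3],[0,0,-0.0003,0,0,0,0.33],[0,0,-0.0003,0,0,0,0.38],[0,0,-0.0003,0,0,0,0.45],[0,0,-0.0003,0,0,0,0.52],[0,0,-0.0003,0,0,0,0.55],[0,0,-0.005,0,0,0,0.55],[0,0,-0.015,0,0,0,0.55],[0,0,-0.03,0,0,0,0.55],[0,0,-0.05,0,0,0,0.55],[0,0,-0.07,0,0,0,0.55],[0,0,-0.08,0,0,0,0.55],[-0.01,-0.025,-0.083,0,0,0,0.55],[-0.005,-0.055,-0.083,0,0,0,0.55],[0.0,-0.085,-0.083,0,0,0,0.55],[0.0,-0.105,-0.083,0,0,0,0.55],[0.0,-0.11,-0.083,0,0,0,0.55],[0.0,-0.11,-0.083,0,0,0,0.55]],
  ],
  newtons=20,
)

```text
time: 11.4
eef_pos: [0.4733, -0.2567, 0.1226]
ee_rot: [0.002, 0.628, 0.778, 0.0]
ft_force: [0.3, 0.1, -0.0]
width: 0.55
```

```bash
python3 c.py 6; python3 f.py 6 .5805 -.2328 .5805 -.2328 .025
cat > g.py <<'E'
from h import *
import sys
for n in ('top','scene'):
    c=dict(np.load(n+'_%s.npz'%sys.argv[1]));P=cloud(c);col=c['color'].astype(int)
    br=(col[...,0]-col[...,2]>35)&(c['depth']>0)
    for nm,(x,y) in dict(far=(.555,-.115),small=(.567,-.174),loose=(.581,-.233)).items():
        b=br&(np.hypot(P[...,0]-x,P[...,1]-y)<.022)
        if b.sum()>3: print(n,nm,b.sum(),'zmax',np.percentile(P[b][:,2],[90,97]).round(4))
    m=(abs(P[...,2]-.0353)<.004)&(P[...,0]>.48)&(P[...,0]<.65)&(P[...,1]>-.30)&(P[...,1]<-.05)&(col.min(-1)>105)
    m=cv2.morphologyEx(m.astype(np.uint8),cv2.MORPH_CLOSE,np.ones((15,15)))
    v,u=np.nonzero(m); Q=np.array([back(c,(a,b),z=.035)[:2] for a,b in zip(u,v)])
    r=cv2.minAreaRect((Q*1e4).astype(np.float32));print('rect',np.array(r[0])/1e4,np.array(r[1])/1e4,r[2])
    g=(c['depth']>0)&(col.max(-1)<60)&(P[...,2]>.058)&(P[...,2]<.075)&(P[...,0]>.455)&(P[...,0]<.505)&(P[...,1]>-.26)&(P[...,1]<-.12)
    v,u=np.nonzero(g);
    if len(u)>20:
        Q=np.array([back(c,(a,b),z=.066)[:2] for a,b in zip(u,v)]);r=cv2.minAreaRect((Q*1e4).astype(np.float32));print('grip',np.array(r[0])/1e4,np.array(r[1])/1e4,r[2])
E
python3 g.py 6
```

```text
[ 0.47325274 -0.25671772  0.12259865] 0.5497952584355893 [ 0.2533952   0.146318   -0.03576258] [-0.62  0.2  -0.36  1.    0.    0.74]
scene origin 266 192 tcp px [356 252]
top origin 305 159 tcp px [395 219]
top far 88 zmax [0.065  0.0664]
top small 45 zmax [0.0592 0.0604]
top loose 80 zmax [0.0657 0.0671]
rect [ 0.56872354 -0.17490171] [0.06402324 0.18248655] 12.318115234375
grip [ 0.47956421 -0.19273945] [0.0140432  0.10629695] 12.08460807800293
scene far 91 zmax [0.0658 0.0671]
scene small 56 zmax [0.0602 0.0613]
scene loose 48 zmax [0.0648 0.066 ]
rect [ 0.56637549 -0.17215131] [0.06594617 0.18389895] 12.348916053771973
grip [ 0.47665845 -0.19353456] [0.01996954 0.10648016] 11.060723304748535
```

View pics/top_6.png

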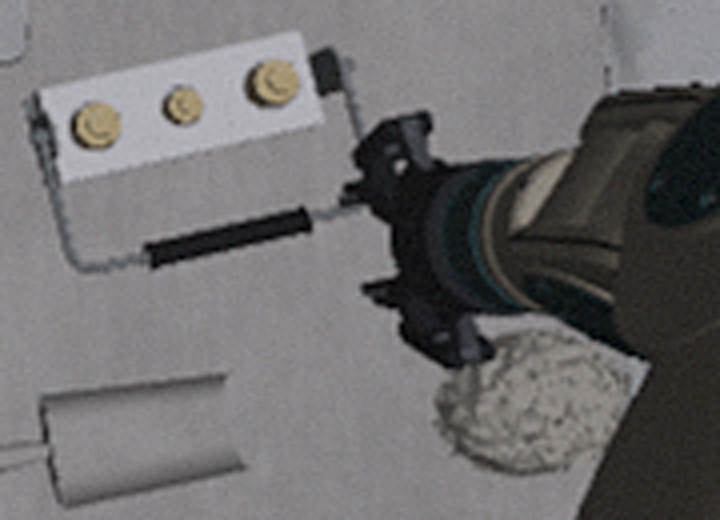

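View pics/scene_6.png

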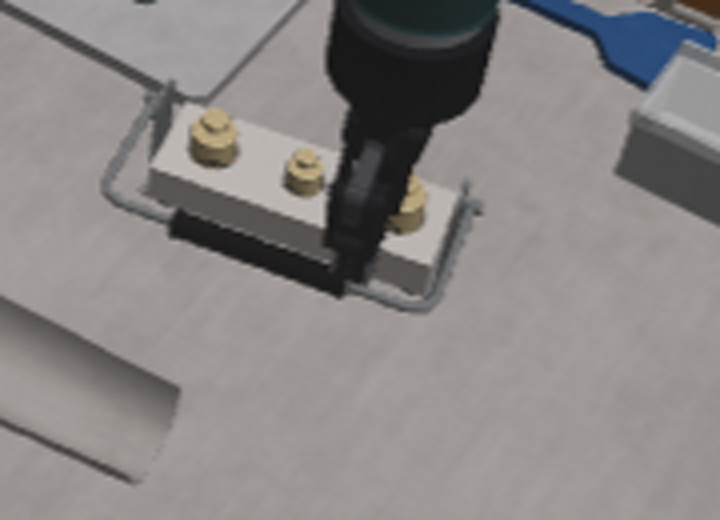

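Run:
```python
from h import *
for z in (.12,.041): print(goal((.4798,-.1934,z),12.3))
```

```text
(array([0.0609, 0.0186, 0.0025]), array([ 0.0036,  0.003 , -0.0009]))
(array([0.0611, 0.0184, 0.0815]), array([ 0.0036,  0.003 , -0.0009]))
```

Call:
arm_command(
  moves=[
    [[0.015,0.005,0,0,0,0,0.55],[0.035,0.012,0,0,0,0,0.55],[0.05,0.016,0,0.0036,0.003,0,0.55],[0.059,0.0185,0.005,0.0036,0.003,0,0.55],[0.061,0.0185,0.015,0.0036,0.003,0,0.55],[0.061,0.0185,0.03,0.0036,0.003,0,0.55],[0.061,0.0185,0.045,0.0036,0.003,0,0.55],[0.061,0.0185,0.06,0.0036,0.003,0,0.55],[0.061,0.0185,0.072,0.0036,0.003,0,0.55],[0.061,0.0185,0.08,0.0036,0.003,0,0.55],[0.061,0.0185,0.0815,0.0036,0.003,0,0.55],[0.061,0.0185,0.0815,0.0036,0.003,0,0.55]],
  ],
)

```text
time: 12.7
eef_pos: [0.4799, -0.1935, 0.0408]
ee_rot: [-0.0, 0.628, 0.778, -0.0]
ft_force: [-0.9, 0.8, -0.2]
width: 0.548
```

```bash
python3 c.py 7
```

```text
[ 0.47989418 -0.19352061  0.04076531] 0.5475557379376155 [-0.85475045  0.75802382 -0.16339469] [-0.51  0.27 -0.48  0.82 -0.    0.85]
scene origin 239 200 tcp px [329 260]
top origin 269 157 tcp px [359 217]
```

View pics/scene_7.png

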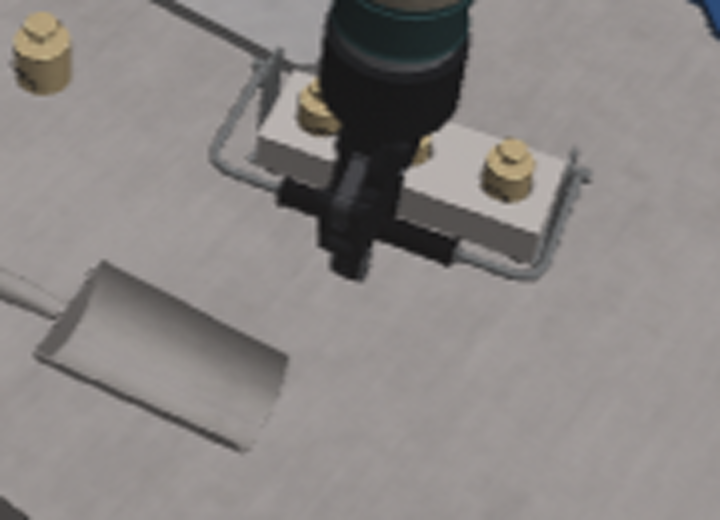

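View pics/top_7.png

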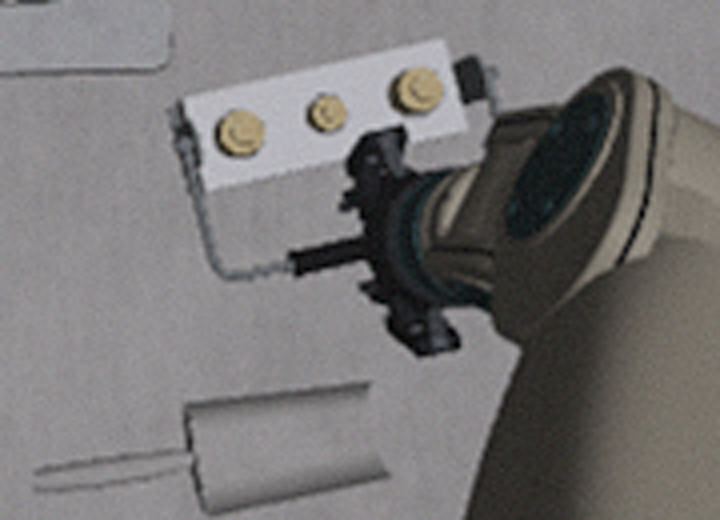

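Call:
arm_command(
  moves=[
    [[0,0,0,0,0,0,0.48],[0,0,0,0,0,0,0.4],[0,0,0,0,0,0,0.32],[0,0,0,0,0,0,0.24],[0,0,0,0,0,0,0.18],[0,0,0,0,0,0,0.1],[0,0,0,0,0,0,0.05],[0,0,0,0,0,0,0.05],[0,0,0,0,0,0,0.05],[0,0,0,0,0,0,0.05]],
  ],
  newtons=60,
)

```text
time: 13.8
eef_pos: [0.4799, -0.194, 0.0416]
ee_rot: [0.0, 0.628, 0.778, -0.001]
ft_force: [-5.5, -0.4, 5.0]
width: 0.163
```

```bash
python3 c.py 8; python3 g.py 8
python3 - <<'E'
from h import *
P=[arm.get_obs()['eef_pos']]
for i in range(4): cam('top'); P.append(arm.get_obs()['eef_pos'])
print(np.array(P).round(4), arm.get_obs()['ft_force'], arm.get_obs()['ee_rot'])
E
```

```text
[ 0.47988715 -0.19396274  0.04156335] 0.16253382845419884 [-5.52456915 -0.37035239  4.96315378] [-0.51  0.27 -0.48  0.82 -0.    0.85]
scene origin 239 200 tcp px [329 260]
top origin 269 157 tcp px [359 217]
top far 85 zmax [0.0651 0.0665]
top small 49 zmax [0.0599 0.0602]
top loose 82 zmax [0.0647 0.0661]
rect [ 0.56916479 -0.1727843 ] [0.06405376 0.17990032] 12.244606018066406
grip [ 0.47074243 -0.1640667 ] [0.0311736  0.04542624] 16.330474853515625
scene far 38 zmax [0.0636 0.0657]
scene small 11 zmax [0.0507 0.0508]
scene loose 94 zmax [0.0657 0.0661]
rect [ 0.56703745 -0.17375146] [0.06592172 0.18031613] 12.553882598876953
grip [ 0.47410552 -0.19472271] [0.04319386 0.10580154] 21.260026931762695
[[ 0.4799 -0.194   0.0415]
 [ 0.4799 -0.194   0.0415]
 [ 0.4799 -0.194   0.0416]
 [ 0.4798 -0.194   0.0415]
 [ 0.4798 -0.1939  0.0415]] [-5.64274479 -1.4334953   4.19994962] [ 2.01629748e-04  6.27724395e-01  7.78435458e-01 -5.30150164e-04]
```

View pics/scene_8.png

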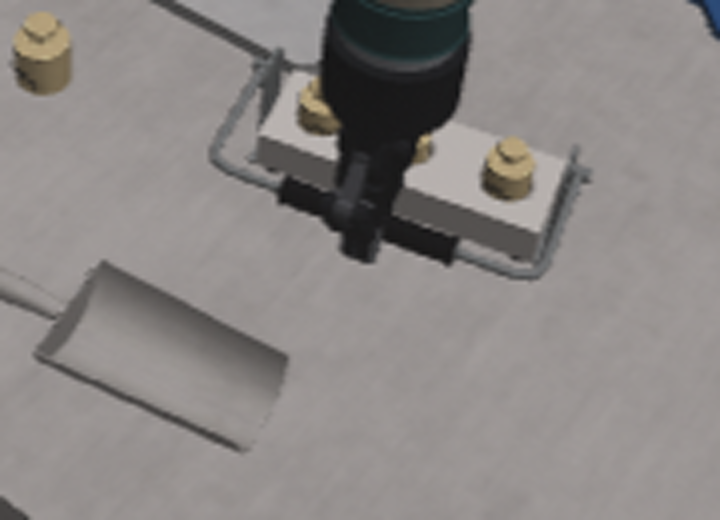

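Call:
arm_command(
  moves=[
    [[0,-0.0004,-0.0031,0,0,0,0.05],[0,-0.0002,-0.0078,0,0,0,0.05],[0,0.0006,-0.0141,0,0,0,0.05],[0,0.002,-0.021,0,0,0,0.05],[0,0.0039,-0.0278,0,0,0,0.05],[0,0.0064,-0.0344,0,0,0,0.05],[0,0.0093,-0.0409,0,0,0,0.05],[0,0.0128,-0.047,0,0,0,0.05],[0,0.0167,-0.0529,0,0,0,0.05],[0,0.0206,-0.0579,0,0,0,0.05],[0,0.0237,-0.0614,0,0,0,0.05],[0,0.0259,-0.0636,0,0,0,0.05],[0,0.0259,-0.0636,0,0,0,0.05]],
  ],
)

```text
time: 15.4
eef_pos: [0.5055, -0.1884, 0.1054]
ee_rot: [0.0, 0.628, 0.779, -0.001]
ft_force: [0.7, -0.6, -1.2]
width: 0.167
```

```bash
python3 c.py 9; python3 g.py 9
```

```text
[ 0.50553865 -0.18838536  0.10538208] 0.16701293438164846 [ 0.67726853 -0.58742681 -1.16367086] [-0.48  0.23 -0.37  0.97 -0.    0.88]
scene origin 246 174 tcp px [336 234]
top origin 274 146 tcp px [364 206]
top far 84 zmax [0.0658 0.0665]
top small 51 zmax [0.0599 0.1975]
top loose 27 zmax [0.0656 0.0659]
rect [ 0.56934556 -0.1736172 ] [0.06405375 0.181605  ] 12.244596481323242
scene far 28 zmax [0.0555 0.0564]
scene small 17 zmax [0.0511 0.0516]
scene loose 64 zmax [0.0654 0.0668]
rect [ 0.56702998 -0.1737181 ] [0.06592172 0.18024779] 12.55388069152832
```

View pics/scene_9.png

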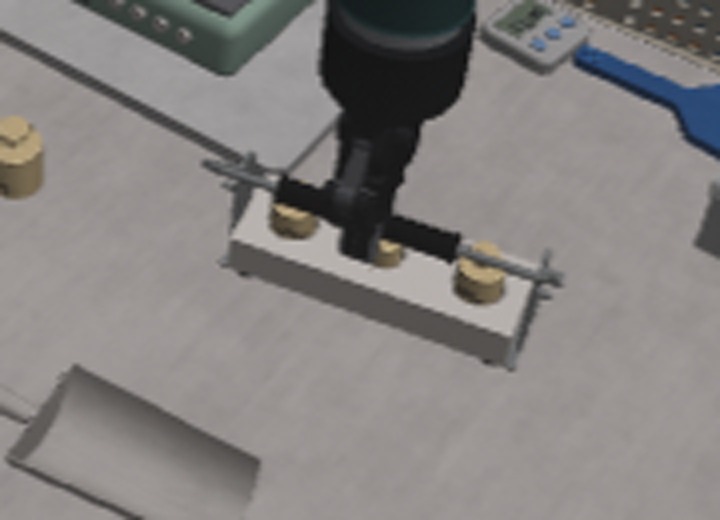

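Call:
arm_command(
  moves=[
    [[0,0.0034,-0.0032,0,0,0,0.05],[0,0.0082,-0.0073,0,0,0,0.05],[0,0.014,-0.0114,0,0,0,0.05],[0,0.02,-0.0151,0,0,0,0.05],[0,0.0263,-0.0183,0,0,0,0.05],[0,0.0329,-0.0209,0,0,0,0.05],[0,0.0396,-0.0231,0,0,0,0.05],[0,0.0465,-0.0247,0,0,0,0.05],[0,0.0527,-0.0257,0,0,0,0.05],[0,0.0581,-0.0262,0,0,0,0.05],[0,0.0621,-0.0263,0,0,0,0.05],[0,0.0636,-0.0264,0,0,0,0.05],[0,0.0636,-0.0264,0,0,0,0.05],[0,0.0636,-0.0264,0,0,0,0.05]],
  ],
)

```text
time: 16.9
eef_pos: [0.5675, -0.1749, 0.1317]
ee_rot: [0.0, 0.628, 0.778, -0.001]
ft_force: [-0.6, 3.0, 5.6]
width: 0.165
```

```bash
python3 c.py 10; python3 g.py 10
```

```text
[ 0.56747728 -0.17490478  0.13167276] 0.16486217796760094 [-0.64297463  2.98995756  5.64771695] [-0.41  0.29 -0.23  1.05 -0.    0.95]
scene origin 256 149 tcp px [346 209]
top origin 270 120 tcp px [360 180]
top far 54 zmax [0.0655 0.0661]
top small 17 zmax [0.0541 0.0586]
rect [ 0.56359922 -0.14716216] [0.06396826 0.12753569] 12.167202949523926
scene far 84 zmax [0.0658 0.0669]
scene small 54 zmax [0.0595 0.0602]
scene loose 90 zmax [0.0659 0.0665]
rect [ 0.56702998 -0.17371813] [0.06592172 0.18024779] 12.553882598876953
```

View pics/scene_10.png

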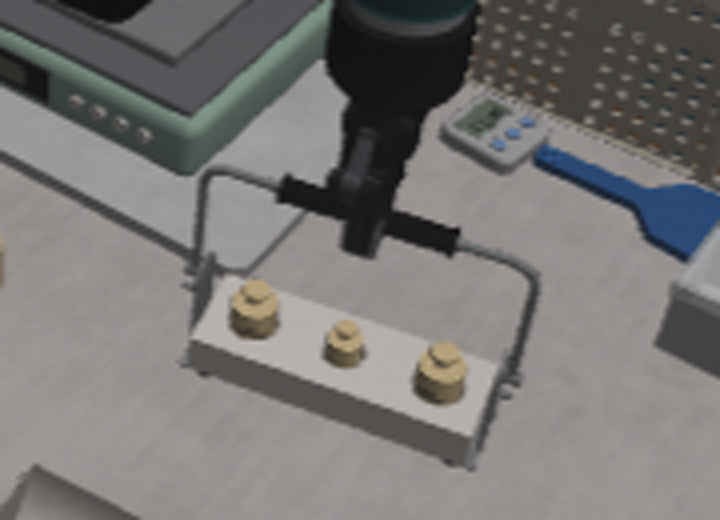

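Call:
arm_command(
  moves=[
    [[0,0,-0.0005,0,0,0,0.03],[0,0,-0.0015,0,0,0,0.03],[0,0,-0.003,0,0,0,0.03],[0,0,-0.005,0,0,0,0.03],[0,0,-0.0075,0,0,0,0.03],[0,0,-0.0105,0,0,0,0.03],[0,0,-0.014,0,0,0,0.03],[0,0,-0.018,0,0,0,0.03],[0,0,-0.022,0,0,0,0.03],[0,0,-0.026,0,0,0,0.03],[0,0,-0.03,0,0,0,0.03],[0,0,-0.0335,0,0,0,0.03],[0,0,-0.0365,0,0,0,0.03],[0,0,-0.0385,0,0,0,0.03],[0,0,-0.04,0,0,0,0.03],[0,0,-0.04,0,0,0,0.03]],
  ],
  newtons=80,
)

```text
time: 18.6
eef_pos: [0.5675, -0.1749, 0.1718]
ee_rot: [0.001, 0.628, 0.778, -0.0]
ft_force: [0.1, 0.6, -9.8]
width: 0.157
```

```bash
python3 c.py 11
```

```text
[ 0.56747788 -0.17491527  0.17184459] 0.157028183833735 [ 0.12198423  0.62752571 -9.75740738] [-0.41  0.26 -0.18  1.13 -0.    0.95]
scene origin 258 136 tcp px [348 196]
top origin 275 118 tcp px [365 178]
```

View pics/scene_11.png

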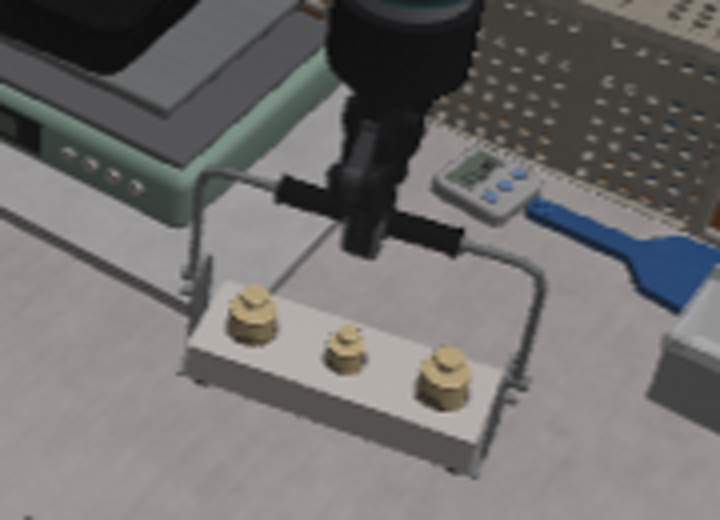

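Call:
arm_command(
  moves=[
    [[0,0,-0.001,0,0,0,0.03],[0,0,-0.003,0,0,0,0.03],[0,0,-0.006,0,0,0,0.03],[0,0,-0.011,0,0,0,0.03],[0,0,-0.017,0,0,0,0.03],[0,0,-0.024,0,0,0,0.03],[0,0,-0.032,0,0,0,0.03],[0,0,-0.04,0,0,0,0.03],[0,0,-0.048,0,0,0,0.03],[0,0,-0.056,0,0,0,0.03],[0,0,-0.064,0,0,0,0.03],[0,0,-0.072,0,0,0,0.03],[0,0,-0.08,0,0,0,0.03],[0,0,-0.088,0,0,0,0.03],[0,0,-0.095,0,0,0,0.03],[0,0,-0.101,0,0,0,0.03],[0,0,-0.106,0,0,0,0.03],[0,0,-0.109,0,0,0,0.03],[0,0,-0.1105,0,0,0,0.03],[0,0,-0.111,0,0,0,0.03]],
  ],
)

```text
time: 20.7
eef_pos: [0.5673, -0.1747, 0.2825]
ee_rot: [0.0, 0.628, 0.778, -0.001]
ft_force: [-0.8, -0.7, -9.1]
width: 0.157
```

Call:
arm_command(
  moves=[
    [[0,0,0,0,0,0,0.03],[0,0,0,0,0,0,0.03],[0,0,0,0,0,0,0.03],[0,0,0,0,0,0,0.03],[0,0,0,0,0,0,0.03],[0,0,0,0,0,0,0.03],[0,0,0,0,0,0,0.03],[0,0,0,0,0,0,0.03],[0,0,0,0,0,0,0.03],[0,0,0,0,0,0,0.03]],
  ],
)

```text
time: 21.7
eef_pos: [0.5673, -0.1747, 0.2825]
ee_rot: [0.0, 0.628, 0.778, -0.001]
ft_force: [0.2, 0.5, -8.7]
width: 0.158
```

```bash
python3 c.py 12
cat > k.py <<'E'
from h import *
for i in range(2):
  for n in ('top','scene'):
    c=cam(n);P=cloud(c);col=c['color'].astype(int)
    m=(c['depth']>0)&(P[...,2]>.165)&(P[...,2]<.205)&(P[...,0]>.48)&(P[...,0]<.65)&(P[...,1]>-.30)&(P[...,1]<-.05)&(col.min(-1)>105)&(col[...,0]-col[...,2]<25)
    Q=P[m]
    Q=Q[abs(Q[:,2]-np.median(Q[:,2]))<.006]
    A=np.c_[Q[:,:2]-Q[:,:2].mean(0),np.ones(len(Q))];k=np.linalg.lstsq(A,Q[:,2],rcond=None)[0]
    r=cv2.minAreaRect((Q[:,:2]*1e4).astype(np.float32))
    print(n,len(Q),'z top',k[2].round(4),'slopes deg',np.degrees(k[:2]).round(2),'rect',np.array(r[0])/1e4,np.array(r[1])/1e4,r[2])
    br=(col[...,0]-col[...,2]>35)&(c['depth']>0)
    for nm,(x,y) in dict(far=(.555,-.115),small=(.567,-.174),loose=(.581,-.233)).items():
        b=br&(np.hypot(P[...,0]-x,P[...,1]-y)<.022)&(P[...,2]>.1)
        if b.sum()>3: print('  ',nm,b.sum(),'z90,97',np.percentile(P[b][:,2],[90,97]).round(4))
o=arm.get_obs();print(o['time'],o['eef_pos'],o['qvel'].round(4),o['ft_force'].round(2),o['moment'].round(3))
E
python3 k.py
```

```text
[ 0.56729795 -0.17470545  0.28253834] 0.1576084485836343 [ 0.20120444  0.4845784  -8.73718847] [-0.41  0.2  -0.02  1.35 -0.    0.95]
scene origin 265 97 tcp px [355 157]
top origin 292 110 tcp px [382 170]
top 1067 z top 0.1859 slopes deg [-0.7  -0.17] rect [ 0.56366753 -0.15211096] [0.06402303 0.13695902] 12.163078308105469
   far 82 z90,97 [0.2156 0.2167]
   small 31 z90,97 [0.2088 0.21  ]
scene 1026 z top 0.1866 slopes deg [-1.21 -0.17] rect [ 0.56706313 -0.17378865] [0.06838849 0.18048163] 11.833575248718262
   far 97 z90,97 [0.2161 0.2174]
   small 56 z90,97 [0.2099 0.2113]
   loose 109 z90,97 [0.2156 0.2168]
top 1065 z top 0.1859 slopes deg [-0.9  -0.29] rect [ 0.56383052 -0.1525126 ] [0.06409548 0.13835217] 12.285576820373535
   far 83 z90,97 [0.216  0.2168]
   small 30 z90,97 [0.2083 0.2099]
scene 1023 z top 0.1866 slopes deg [-1.33 -0.17] rect [ 0.56660454 -0.17386565] [0.0701478 0.1802838] 12.231300354003906
   far 98 z90,97 [0.2159 0.2171]
   small 56 z90,97 [0.2104 0.2109]
   loose 108 z90,97 [0.2166 0.2172]
22.0 [ 0.5673024  -0.17471216  0.28255308] [-0.0015 -0.0009 -0.      0.0021 -0.     -0.002 ] [-0.82 -0.98 -8.26] [ 0.052  0.028 -0.021]
```

View pics/scene_12.png

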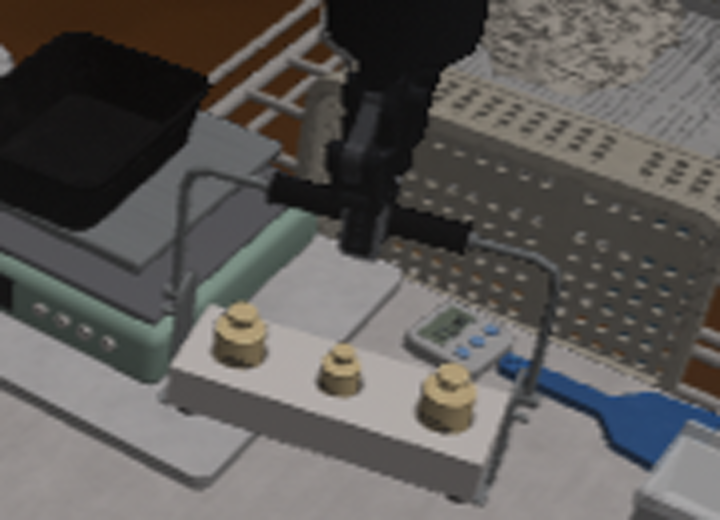

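View pics/top_12.png

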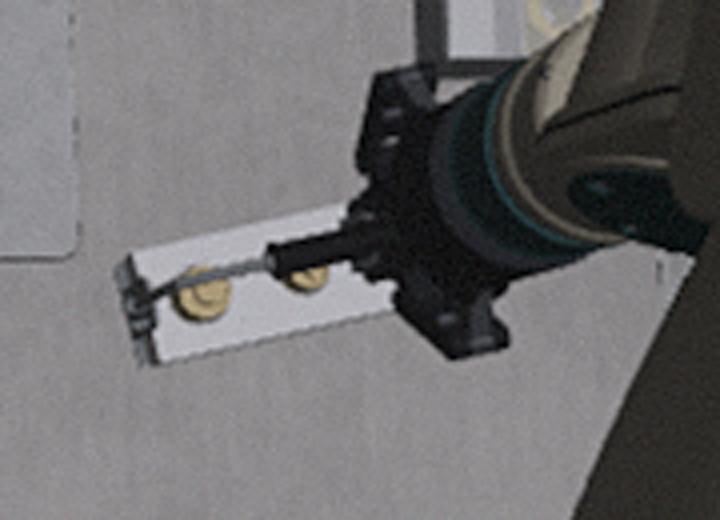

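```bash
python3 -c "
from h import *
print(arm.hand_in()); print(arm.get_obs()['eef_pos'])"
```

```text
the job is handed in; nothing more can be done
None
the job is handed in; nothing more can be done
```

The job is done and handed in at about 22 s. The loose weight is in the end seat, and the arm is holding the carrier by its raised handle about 15 cm above where it stood.

- **Placing the weight:** I lowered it until it touched the seat floor, at the height I expected, and only then opened the jaws. After release its top stood level with its twin's, at about 66 mm.
- **Handle and lift:** I gripped the middle of the handle's grip and swung it upright. The carrier did not move measurably during the swing. I then lifted straight up with an 80 N grip.
- **Last checks:**
  - The carrier's underside is about 151 mm above the table.
  - Its centre is within about 1 mm of the original spot.
  - All three weights are at seated height, and the wrist carries about 8.7 N, which fits the expected load.
  - Joint speeds were practically zero.
- **Disagreements:** The depth images gave a tilt of 0.7–0.9° from the top camera and 1.2–1.3° from the scene camera, which I took to be level given camera error. At the end the top camera could not see the placed weight behind the gripper, so its final height comes from the scene camera alone.
- **Large weight and cups:** I never moved or touched them, but I did not measure them again at the end.

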